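# Put the returned tools away at the test desk

## Task

The tools have come back in the closed oak box: swing both of its flaps right open and leave them lying open. Stand every flat adjusting blade that is in it, blade down and fully home, in a slot of its own in the oak blade block, and hang every crimp tool on a peg of its own on the tool rail, with the peg through the opening between its handles; the block stays upright on the desk, and the dial plate, capacitors and fuse holder are left where they are.

Things in the scene. Friction and masses are not known exactly. Their poses are not given: they have to be found in the camera images.
- toolbox: fixed oak box, 226 mm along its x, 240 along y, rim 165 mm high, walls 8 mm, shut by two flaps hinged along y on the top outer edges (box x -0.113 near, +0.113 far, z 0.165). Origin: middle of underside. Tools stand upright inside, flat sides facing box x, in grey inserts with tops 60 mm high: blades in a row along x (44 mm apart) at y 0.063, crimp tools (62 mm apart) at y -0.050
- near_flap (a joint): angle (rad) of the flap on the robot's side (box -x): 0 shut, 2.85 laid right back, its edge then 32 mm above the rim. Swings freely: released past upright (1.57) it falls open, short of it it falls shut. Flap 8 mm thick, 112 mm from hinge to free edge, 240 mm along y, 0.16 kg; the two meet in the middle of the box
- far_flap (a joint): angle of the flap on the far side (box +x), otherwise as near_flap
- near_flap_pull (a point): centre of the top face of the near flap's brass pull: a flat-sided lug 14 mm along the hinge (box y), 24 mm across it (box x), 30 mm tall, upright on the flap's outer face, 85 mm from the hinge line, at the middle of the flap's length. With the flap shut it tops out 203 mm above the desk
- far_flap_pull (a point): the same on the far flap
- block: loose oak blade block on the desk, 210 mm along its x, 76 along y, 70 tall, about 1.4 kg. Origin: middle of underside. Four slots open upward, at block x -0.075, -0.025, 0.025, 0.075; each 9 mm along x, 42 mm along y, 60 mm deep (floor at z 0.010), 3 mm chamfer at the mouth. A blade stands in one with its flat sides facing the block's x, its handle 8 mm clear of the block's top
- rail: fixed tool rail: wooden base 110 by 270 mm, 14 mm thick, two posts and a cross bar (14 mm thick, along the rail's y, top 170 mm above the desk) with three steel pegs sticking out towards rail -x (roughly to the robot), rising slightly; 10 mm in diameter, 85 mm apart, ending 90 mm from the bar's middle plane. Origin on the desk under the bar's middle
- blade1: flat adjusting blade, standing in the box, tip 24 mm above the desk in a seat 36 mm deep: steel 36 mm wide (its y), 5 mm thick (its x), 68 mm long, then a black rubber handle 28 mm (y) by 14 mm (x), 62 mm long; 130 mm overall, about 0.13 kg. Lowest 8 mm is 30 by 4 mm. Origin: middle of the bottom end; z along the tool to the handle. May be absent
- blade2: same as blade1
- blade3: same as blade1
- blade4: same as blade1
- crimp1: crimp tool, handle ends latched by a keeper so they form a closed loop; stands in a 50 mm deep pocket of the box, head up, bottom 10 mm above the desk. Steel head 36 mm (its y) by 14 mm (x), z 0.100 to 0.145; handles 12 mm thick, 57 mm overall in y, opening between them 20 mm wide under the head, 33 mm from z 0.024 to 0.070. About 0.22 kg. Origin: bottom middle. May be absent
- crimp2: same as crimp1
- crimp3: same as crimp1
- peg1 (a point): point on the axis of the left (rail +y) peg, 50 mm out from the cross bar's middle plane and 152 mm above the desk; axes as the rail's
- peg2 (a point): point on the axis of the middle peg, 50 mm out from the cross bar's middle plane and 152 mm above the desk; axes as the rail's
- peg3 (a point): point on the axis of the right (rail -y) peg, 50 mm out from the cross bar's middle plane and 152 mm above the desk; axes as the rail's
- crimp1_crotch (a point): on crimp1: middle of the underside of the head, where a peg bears when it hangs (100 mm above its origin, axes as the tool's)
- crimp2_crotch (a point): on crimp2: middle of the underside of the head, where a peg bears when it hangs (100 mm above its origin, axes as the tool's)
- crimp3_crotch (a point): on crimp3: middle of the underside of the head, where a peg bears when it hangs (100 mm above its origin, axes as the tool's)
- dial: bystander: cream bakelite dial plate, 96 mm disc lying flat, 22 mm tall, origin under its centre
- cap1: bystander: copper-cased capacitor standing upright, 40 mm in diameter, 97 mm tall, origin under its centre
- cap2: bystander: copper-cased capacitor standing upright, 40 mm in diameter, 97 mm tall, origin under its centre
- fuse: bystander: brass fuse holder on a black base 90 by 40 mm, 38 mm tall, origin under its centre
There are look-alikes about, which are no part of the job. Of the things shaped like the block, the wooden one is meant.

How it is judged:
By the outcome, as a careful person would: the job done as asked, in the order asked, and still so for the second after the job is handed in, with the robot touching nothing.
Of blade1, blade2, blade3, blade4 only 3 to 4 are there at a start; the rules pass over those that are not, and their reading is None.
Of crimp1, crimp2, crimp3 only 2 to 3 are there at a start; the rules pass over those that are not, and their reading is None.
At some moment in a run one of block may be knocked a few centimetres aside while the robot is not near it.
It also fails if it takes over 210 s, if anything falls off the work surface, if the arm or the gripper's body presses on something with over 40 N, if the wrist force passes 120 N, or if a joint passes its speed limit or range.

## Robot

A 6-joint arm with a two-finger parallel gripper is mounted at the origin on the work surface. World frame = base frame: x ahead of the robot, y to its left, z up, the work surface at z = 0. Lengths are in m, angles in rad, forces in N, time in s.
With the tool pointing down it reaches from about 0.35 to 0.8 m from the base axis. Payload 7.3 kg.
Tool frame: the origin (TCP) lies between the finger pads; the fingertips stand 25 mm ahead of it and the grasp point (between the pads) lies 6 mm ahead of it (r.tip_extent is the distance from the TCP to the fingertips, in m); z points along the fingers, y is the line along which they close (so a half turn about z gives the same grasp; the last joint's range is limited). The gripper opens to 85 mm and grips with 20 to 120 N. Pads are 22 mm wide; open, the fingers measure 114 mm over their backs; the gripper's body (76 mm by 85 mm) begins 54 mm behind the grasp point. The pads swing forward as they close: fully open they stand 13 mm farther back than shut.
Start: joints at [-1.381, 0.342, 1.524, -0, 1.275, -0.146], TCP at [0.173, -0.496, 0.256] pointing down, gripper open.
Joint ranges: [-2.53, 2.53], [-0.77, 2.02], [0.04, 2.7], [-1, 4.14], [0.28, 2.66], [-3.11, 3.11]. Speed limits (rad/s): [2.57, 2.57, 3.14, 3.14, 3.14, 3.14].

## Interface

Orientations are given as a unit quaternion [x, y, z, w].
In Python, from workcell import r, command_gripper, optics gives the robot as it stands. The module is installed in compiled form; this text tells all that it offers. Calls block until the motion is done:
- r.reach(position, orientation): joint-space move of the TCP to a pose.
- r.move_straight(position, orientation=None, speed=0.15, max_force=None): straight line of the TCP; orientation=None keeps the orientation; speed is the mean speed in m/s. With max_force (N) it stops when the force on the tool has changed by that much, and returns True; else False.
- r.movej(angles): joint-space move.
- command_gripper(opening, force=None): finger opening in m; force is the grip in N (None keeps the last); returns when the fingers have stopped.
- r.hold(seconds).
- r.solve_ik(position, orientation): joint angles nearest the present ones, or None.
- r.read_state(): the state.
- optics.get_image(name): name is "scene" or "side" or "wrist"; returns (picture, depth): 400x640x3 uint8, red, green, blue; 400x640 float32, m along the optical axis (not along the pixel's ray), 0 where there is no reading.
- optics.camera_model(name): a dict with "K" (3x3 intrinsics, pixels), "R" (3x3) and "t" (3): a world point X has camera coordinates R X + t; the wrist camera has in their place "tool_from_camera" (4x4, takes a point from camera to tool coordinates, whose origin is the TCP and whose axes are the flange's). Camera axes: x right, y down, z forward; pixel columns grow to the right and rows downward; lengths in m; the calibration is good to about 2 mm. A picture is of the moment at which its call begins: read the wrist's pose just before it. camera_model takes no time and is no camera call.
A pose or a line that the arm cannot do raises r.PlanningError and nothing moves.
- r.finish_job(): hands the job in; it is judged then, once.
The state is a dict: "time_s": time; "joint_positions": joint angles; "dq": joint speeds; "tau": joint torques, N m; "eef_pos": TCP position; "eef_rot": TCP orientation; "contact_force": force on the tool from outside, world axes, zero at the start; "torque": the same for the moment, N m; "grip_width": finger opening in m; "grip_force": force on a finger pad.
Only numpy, scipy, OpenCV 4.12 (cv2) and the standard library are available. Lean on these libraries where they do the work, as an engineer would, in place of code of your own. Each camera call takes 0.05 s, during which the arm holds its last target. There are 200 camera calls.

## Working session

There is one attempt and no reset: what is moved stays moved. The work goes in short steps, each a Python script; the robot and the scene stay as the last script left them, time stands still between calls to the robot, and variables do not carry over. Pictures are saved under pics/ and viewed, at most 14 in all, crops included, and the job is handed in when it is done.

```bash
ls; mkdir -p pics; cat > h.py <<'E'
import numpy as np, cv2
from scipy.spatial.transform import Rotation as Rn
from workcell import r, command_gripper, optics
def grab(name,fn=None):
    s=r.read_state()
    im,d=optics.get_image(name); m=optics.camera_model(name); K=np.array(m["K"])
    if name=="wrist":
        T=np.array(m["tool_from_camera"]); W=np.eye(4); W[:3,:3]=Rn.from_quat(s["eef_rot"]).as_matrix(); W[:3,3]=s["eef_pos"]
        C=W@T; Rc,c=C[:3,:3],C[:3,3]
    else:
        Rc=np.array(m["R"]).T; c=-Rc@np.array(m["t"])
    if fn: cv2.imwrite("pics/"+fn,im[:,:,::-1])
    v,u=np.mgrid[:400,:640]
    P=np.stack([(u-K[0,2])/K[0,0],(v-K[1,2])/K[1,1],np.ones_like(d)],-1)*d[...,None]@Rc.T+c
    P[d==0]=np.nan
    return im,d,P,K,Rc,c
def ray(uv,z,K,Rc,c):
    uv=np.atleast_2d(uv).astype(float)
    d=np.c_[(uv-K[[0,1],[2,2]])/K[[0,1],[0,1]],np.ones(len(uv))]@Rc.T
    return c+d*((z-c[2])/d[:,2])[:,None]
def down(yaw):  # tool z down, tool y along world angle yaw
    y=np.array([np.cos(yaw),np.sin(yaw),0]); z=np.array([0,0,-1.]); x=np.cross(y,z)
    return Rn.from_matrix(np.c_[x,y,z]).as_quat()
E
python3 - <<'E'
from h import *
for n in("scene","side"):
    im,d,P,K,Rc,c=grab(n,n+"0.png"); np.savez(n+"0.npz",im=im,d=d,P=P,K=K,Rc=Rc,c=c); print(n,K[0,0],c.round(3),Rc[:,2].round(2))
s=r.read_state(); print({k:np.round(v,3) for k,v in s.items()})
E
```

```text
pics
scene 392.719961434261 [0.656 0.191 1.05 ] [-0.18 -0.25 -0.95]
side 472.64694102384755 [0.262 0.387 1.502] [ 0.14 -0.28 -0.95]
{'time_s': np.float64(0.1), 'joint_positions': array([-1.381,  0.343,  1.525,  0.   ,  1.275, -0.146]), 'dq': array([-0.002, -0.002, -0.003,  0.001,  0.001, -0.   ]), 'tau': array([ 2.0000e-03, -4.3445e+01, -2.4649e+01, -0.0000e+00,  5.0000e-03,
        0.0000e+00]), 'eef_pos': array([ 0.173, -0.495,  0.256]), 'eef_rot': array([ 0.986,  0.167, -0.   , -0.001]), 'contact_force': array([ 0.109,  0.877, -1.203]), 'torque': array([ 0.047, -0.021, -0.005]), 'grip_force': np.float64(0.0), 'grip_width': np.float64(0.086)}
```

View pics/scene0.png

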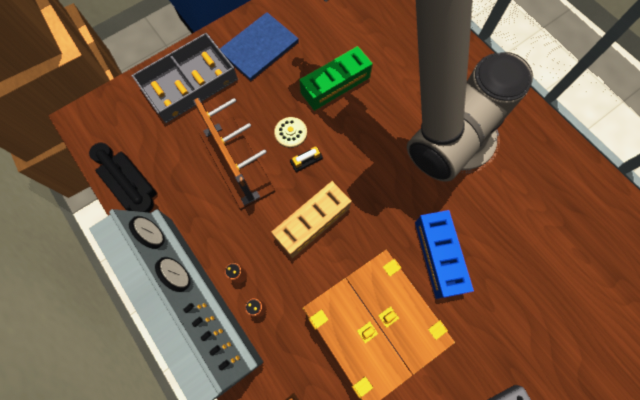

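View pics/side0.png

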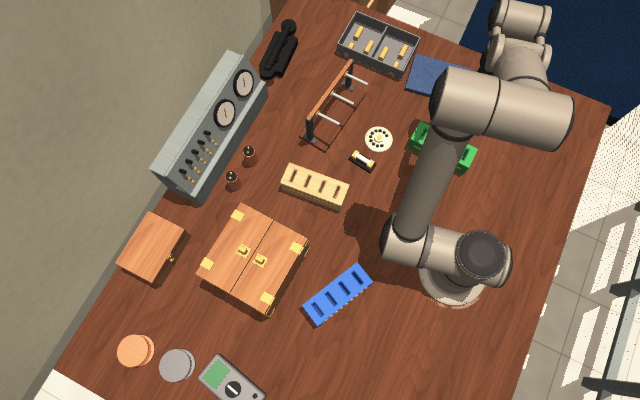

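The scene view shows the box at (380,325), with pulls at (367,333) and (388,318). The oak block is at (313,220) and the rail at (230,150), with white pegs pointing right. Dial is at (291,130), fuse at (306,158) and the capacitors at (233,271) and (254,307). The side view shows the same layout. The blue and green blocks are decoys.

```bash
python3 - <<'E'
import numpy as np, cv2
def rect(p):
    (c,s,a)=cv2.minAreaRect((p*1000).astype(np.float32)); return np.round(c,1),np.round(s,1),round(a,1)
def big(m):
    n,l,st,_=cv2.connectedComponentsWithStats(m.astype(np.uint8)); return l==1+np.argmax(st[1:,4])
for n,bx,bl,rl in(("scene",(slice(245,400),slice(298,460)),(slice(175,262),slice(265,355)),(slice(85,215),slice(190,275))),("side",(slice(198,320),slice(190,312)),(slice(158,212),slice(275,352)),(slice(55,150),slice(295,375)))):
    D=np.load(n+"0.npz"); im=D["im"].astype(int); P=D["P"]; z=np.nan_to_num(P[...,2],nan=-1)
    def sub(s,m): 
        k=np.zeros(z.shape,bool); k[s]=m[s]; return k
    print(n); 
    b=big(sub(bx,(z>.155)&(z<.182))); print("box",rect(P[b][:,:2]),np.median(z[b]))
    m=sub(bx,z>.188).astype(np.uint8); k,l,st,ce=cv2.connectedComponentsWithStats(m)
    for i in range(1,k):
        if st[i,4]>15: print(" pull",P[l==i].mean(0).round(4),st[i,4],z[l==i].max())
    b=big(sub(bl,(z>.06)&(z<.08))); print("block",rect(P[b][:,:2]),np.median(z[b]))
    b=big(sub(rl,(z>.16)&(z<.182)&(im[...,0]>im[...,2]+50))); print("bar",rect(P[b][:,:2]),np.median(z[b]))
    m=sub(rl,(z>.135)&(z<.175)&(abs(im[...,0]-im[...,2])<40)&(im.min(-1)>110)).astype(np.uint8); k,l,st,ce=cv2.connectedComponentsWithStats(m)
    for i in range(1,k):
        if st[i,4]>15: 
            p=P[l==i]; L=cv2.fitLine(p[:,:2].astype(np.float32),2,0,.001,.001).ravel(); t=(p[:,:2]-L[2:])@L[:2]
            print(" peg",p.mean(0).round(4),st[i,4],np.degrees(np.arctan2(L[1],L[0])).round(1),(L[2:]+L[:2]*t.min()).round(4),(L[2:]+L[:2]*t.max()).round(4),p[t.argmin(),2].round(3),p[t.argmax(),2].round(3))
E
```

```text
scene
box (array([553. , 256.6]), array([240.1, 233.3]), 87.6) 0.17249055783377182
 pull [0.5261 0.2573 0.2009] 86 0.20618639913361347
 pull [0.5819 0.2551 0.2015] 87 0.20572075960852543
block (array([509.1, -46.3]), array([211.4,  77.3]), 5.1) 0.06895617186315917
bar (array([ 593.5, -332.1]), array([246.5,  15.9]), 83.9) 0.16904216041793818
 peg [ 0.5352 -0.4023  0.1553] 94 -6.1 [ 0.497  -0.3983] [ 0.573  -0.4064] 0.159 0.148
 peg [ 0.5444 -0.3178  0.1555] 98 -5.9 [ 0.5062 -0.3139] [ 0.5825 -0.3218] 0.161 0.15
 peg [ 0.555  -0.2337  0.1555] 105 -6.6 [ 0.5162 -0.2292] [ 0.5921 -0.238 ] 0.159 0.149
side
box (array([550.7, 256.2]), array([240.4, 233.1]), 87.7) 0.17479613964797114
 pull [0.5767 0.2561 0.2029] 50 0.21072641461787733
 pull [0.5216 0.2582 0.2032] 50 0.20931057949969234
block (array([508.3, -46.2]), array([212. ,  79.4]), 5.3) 0.07140985749753914
bar (array([ 591.2, -324.7]), array([258.4,  18.2]), 83.9) 0.17116949740145326
 peg [ 0.5345 -0.4023  0.158 ] 56 -6.4 [ 0.4949 -0.3978] [ 0.572  -0.4065] 0.165 0.155
 peg [ 0.5433 -0.3177  0.1584] 54 -6.6 [ 0.5059 -0.3133] [ 0.5815 -0.322 ] 0.157 0.149
 peg [ 0.5514 -0.2335  0.1589] 64 -7.8 [ 0.512  -0.2281] [ 0.5904 -0.2388] 0.17 0.152
```

```bash
cat >> h.py <<'E'
BOX=np.array([.552,.2565]); BYAW=np.radians(-2.35)
def bw(x,y,z): 
    c,s=np.cos(BYAW),np.sin(BYAW); return np.array([BOX[0]+c*x-s*y,BOX[1]+s*x+c*y,z])
def best(p,yaw,ref=None):
    "tool-down orientation, of the two equal grasps the one nearest in joint 6 to ref (default present)"
    q0=r.read_state()["joint_positions"][5] if ref is None else ref
    o=[]
    for k in (0,np.pi):
        q=r.solve_ik(p,down(yaw+k))
        if q is not None: o.append((abs(q[5]-q0),k))
    return down(yaw+min(o)[1])
def arc(side,th,d=.085,h=.032):
    x=-.113+d*np.cos(th)-h*np.sin(th); z=.165+d*np.sin(th)+h*np.cos(th)
    return bw(-side*x if side>0 else x,0,z+.006)
def rep(): 
    s=r.read_state(); print("t",s["time_s"].round(1),"tcp",np.round(s["eef_pos"],4),"F",np.round(s["contact_force"],1),"grip",s["grip_width"].round(4),s["grip_force"].round(1)); return s
E
python3 - <<'E'
from h import *
print(r.tip_extent, optics.camera_model("wrist")["tool_from_camera"])
yaw=BYAW+np.pi/2
for side in(-1,1):
    p0=arc(side,0); up=p0+[0,0,.12]
    q=best(up,yaw,0)
    print(side,[np.round(r.solve_ik(arc(side,t),q),2) for t in(0,1,1.9)])
E
```

```text
0.025 [[ 8.59183643e-04 -9.55073877e-01 -2.96366583e-01  7.63731721e-02]
 [ 9.99999348e-01  5.97783082e-04  9.72633535e-04  6.49657748e-04]
 [-7.51773952e-04 -2.96367225e-01  9.55073768e-01 -1.17629259e-01]
 [ 0.00000000e+00  0.00000000e+00  0.00000000e+00  1.00000000e+00]]
-1 [array([ 0.33,  0.49,  1.44, -0.  ,  1.21, -1.2 ]), array([ 0.37,  0.34,  1.51, -0.  ,  1.29, -1.16]), array([ 0.44,  0.24,  1.71, -0.  ,  1.19, -1.09])]
1 [array([ 0.29,  0.58,  1.28, -0.  ,  1.28, -1.24]), array([ 0.26,  0.67,  0.97, -0.  ,  1.5 , -1.27]), array([ 0.23,  0.85,  0.68, -0.  ,  1.62, -1.3 ])]
```

```bash
cat >> h.py <<'E'
def flap(side):
    yaw=BYAW+np.pi/2; p0=arc(side,0); up=p0+[0,0,.10]; o=best(up,yaw,0)
    r.reach(up,o); command_gripper(.045)
    if r.move_straight(p0,o,.12,max_force=15): rep(); print("touched"); return
    command_gripper(0,20); s=rep()
    if s["grip_width"]<.008: print("missed"); return
    for t in np.radians(np.arange(12,107,11.6)): r.move_straight(arc(side,t),o,.12)
    rep(); command_gripper(.045)
    p=np.array(r.read_state()["eef_pos"]); r.move_straight(p+[0,0,.09],o,.25); rep()
E
python3 - <<'E'
from h import *
flap(-1)
E
```

```text
Traceback (most recent call last):
  File "h.py", line 44, in flap
    command_gripper(0,20); s=rep()
                             ~~~^^
  File "h.py", line 39, in rep
    s=r.read_state(); print("t",s["time_s"].round(1),"tcp",np.round(s["eef_pos"],4),"F",np.round(s["contact_force"],1),"grip",s["grip_width"].round(4),s["grip_force"].round(1)); return s
                                ^^^^^^^^^^^^^^^^^
AttributeError: 'float' object has no attribute 'round'
```

Gripped; continue with rep fixed.

```bash
sed -i 's/s\["time_s"\].round(1)/round(float(s["time_s"]),1)/; s/s\["grip_width"\].round(4),s\["grip_force"\].round(1)/round(float(s["grip_width"]),4),round(float(s["grip_force"]),1)/' h.py
python3 - <<'E'
from h import *
rep(); flap_side=-1
o=r.read_state()["eef_rot"]
o=best(arc(-1,0),BYAW+np.pi/2,0)
for t in np.radians(np.arange(12,107,11.6)):
    r.move_straight(arc(-1,t),o,.12)
    if t<.3: rep()
rep(); command_gripper(.045)
p=np.array(r.read_state()["eef_pos"]); r.move_straight(p+[0,0,.09],o,.25); rep()
flap(1)
r.movej([-.6]+list(r.read_state()["joint_positions"][1:])); rep()
grab("scene","scene1.png")
E
```

```text
t 4.9 tcp [0.5243 0.2577 0.2038] F [-1.4 -0.7  3.5] grip 0.0134 25.3
t 5.2 tcp [0.5155 0.2581 0.2205] F [ 0.8 -0.3  1.8] grip 0.0135 24.9
t 7.6 tcp [0.3862 0.2635 0.2448] F [-3.3  2.2  4.3] grip 0.0139 29.6
t 8.5 tcp [0.3866 0.263  0.335 ] F [-0.  -0.2 -0.3] grip 0.045 0.0
t 10.9 tcp [0.5802 0.2553 0.2038] F [-1.1 -0.6  3.3] grip 0.0135 25.2
t 13.6 tcp [0.7185 0.2495 0.2454] F [ 2.4 -2.5  4.5] grip 0.0137 27.8
t 14.5 tcp [0.7173 0.2501 0.3353] F [ 0.2  0.5 -1. ] grip 0.045 0.0
t 16.7 tcp [ 0.6677 -0.3623  0.3354] F [-0.4 -1.  -0.4] grip 0.0452 0.0
```

View pics/scene1.png

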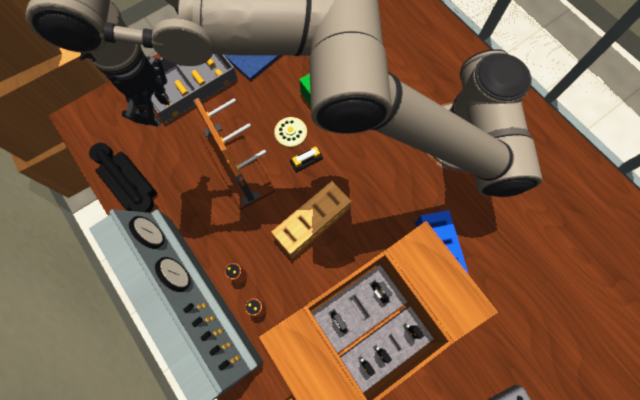

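Both flaps lie open. Three blades are at (366,367), (382,354) and (411,330), with the seat at (396,342) empty. Two crimps are at (338,322) and (379,292), with the middle pocket empty.

```bash
cat >> h.py <<'E'
def clusters(P,lo,hi,region,nmin=40):
    z=np.nan_to_num(P[...,2],nan=-1); m=((z>lo)&(z<hi)&region).astype(np.uint8)
    k,l,st,ce=cv2.connectedComponentsWithStats(m); out=[]
    for i in range(1,k):
        if st[i,4]<nmin: continue
        p=P[l==i]; c,s,a=cv2.minAreaRect((p[:,:2]*1000).astype(np.float32)); 
        if s[0]<s[1]: a+=90; s=s[::-1]   # a: direction of the long side
        out.append((np.array(c)/1000,np.round(s,1),a%180,np.median(p[:,2])))
    return out
def inbox(P,m=.10):
    c,s=np.cos(BYAW),np.sin(BYAW); d=P[...,:2]-BOX; x=d@[c,s]; y=d@[-s,c]; return (abs(x)<.103)&(abs(y)<.11),x,y
E
python3 - <<'E'
from h import *
p=bw(0,0,.36); o=best(p,BYAW,0); r.reach(p,o); r.hold(.3)
im,d,P,K,Rc,c=grab("wrist","w1.png"); print(K[0,0],c,r.read_state()["joint_positions"])
reg,x,y=inbox(P)
for q in clusters(P,.135,.17,reg):
    dd=q[0]-BOX; cs,sn=np.cos(BYAW),np.sin(BYAW); print(q[0].round(4),"box",np.round([dd@[cs,sn],dd@[-sn,cs]],4),q[1],round(q[2],1),q[3].round(4))
z=P[...,2]; rim=(z>.155)&(z<.172)&(abs(x)<.135)&(abs(y)<.13)
# inner rim edges
for a,b,n in((x,y,"x"),(y,x,"y")):
    for s in(-1,1):
        m=rim&(abs(b)<.08)&(a*s>.09)&(a*s<.125); print(n,s,np.nanpercentile(a[m],[1,50,99]).round(4) if m.any() else None)
E
```

```text
350.81390629905076 [0.55601719 0.331595   0.47750999] [3.08692307e-01 4.55360738e-01 1.06968810e+00 2.07381305e-05
 1.61663278e+00 3.50110450e-01]
[0.4896 0.3216] box [-0.065   0.0625] [26.8 14.9] 87.8 0.1534
[0.5768 0.3181] box [0.0223 0.0625] [27.2 14.2] 89.6 0.1536
[0.6208 0.3163] box [0.0663 0.0626] [26.9 15. ] 87.8 0.1536
[0.4887 0.209 ] box [-0.0613 -0.05  ] [35.7 15.3] 86.8 0.1543
[0.6124 0.2041] box [ 0.0625 -0.0498] [35.  15.1] 87.9 0.1544
x -1 [-0.1248 -0.1138 -0.1041]
x 1 [0.1053 0.1146 0.1248]
y -1 [-0.1202 -0.1136 -0.1119]
y 1 [0.1112 0.1147 0.1188]
```

View pics/w1.png

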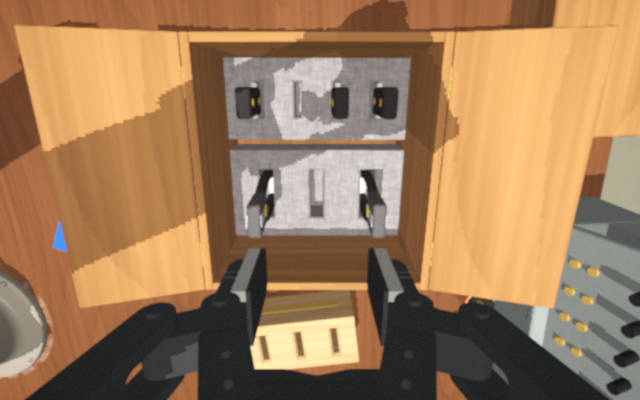

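```bash
cat >> h.py <<'E'
BLK=np.array([.5087,-.0463]); 
def pick(p,zg,yaw,width=.028,force=60):
    "p xy of tool, zg grasp height; lifts to z .33"
    t=np.array([*p,zg+.006]); up=np.array([*p,.30]); o=best(up,yaw)
    r.reach(up,o); command_gripper(width)
    if r.move_straight(t,o,.15,max_force=12): rep(); raise SystemExit("touched going down")
    command_gripper(0,force); rep()
    r.move_straight([*p,.36],o,.2); rep()
    return o
def held(P):
    "points of the held tool in tool coordinates"
    s=r.read_state(); return (P-s["eef_pos"])@Rn.from_quat(s["eef_rot"]).as_matrix()
def seeblock(b0,yaw0,z=.31,back=.06):
    o=best([*b0,z],yaw0); x=Rn.from_quat(o).as_matrix()[:,0]
    r.reach([*(np.array(b0)-back*x[:2]),z],o); r.hold(.3)
    im,d,P,K,Rc,c=grab("wrist"); cv2.imwrite("pics/blk.png",im[:,:,::-1])
    q=clusters(P,.058,.083,np.linalg.norm(np.nan_to_num(P[...,:2])-b0,axis=-1)<.2,600)
    q=[k for k in q if abs(k[1][0]-210)<12 and abs(k[1][1]-76)<8]
    print("block",q)
    T=held(P); m=(T[...,2]>.055)&(T[...,2]<.13)&(abs(T[...,1])<.02)&(abs(T[...,0])<.03)
    by=np.median(T[m][:,1]) if m.sum()>30 else 0; print("blade tool y bias",by,m.sum(), np.nanpercentile(T[m],[2,98],axis=0).round(4).tolist() if m.sum() else "")
    return q[0][0],np.radians((q[0][2]+90)%180-90),o,by
E
python3 - <<'E'
from h import *
pick([.4896,.3216],.139,BYAW)
print(seeblock(BLK,np.radians(5.2)))
E
```

```text
t 21.2 tcp [0.4887 0.321  0.1453] F [-0.8  0.3  7.2] grip 0.028 2.6touched going down
```

```bash
python3 - <<'E'
from h import *
rep(); r.hold(.3); rep(); grab("wrist","w2.png"); grab("scene","s2.png")
a=cv2.imread("pics/w2.png"); b=cv2.imread("pics/s2.png"); cv2.imwrite("pics/c2.png",np.hstack([cv2.resize(a,(400,250)),b[240:400,260:516].repeat(1,0) if 0 else cv2.resize(b[250:400,270:510],(400,250))]))
E
```

```text
t 21.2 tcp [0.4887 0.321  0.1453] F [-0.8  0.3  7.2] grip 0.028 2.6
t 21.5 tcp [0.4886 0.3211 0.1453] F [-0.8  0.   7.1] grip 0.0276 2.9
```

View pics/c2.png

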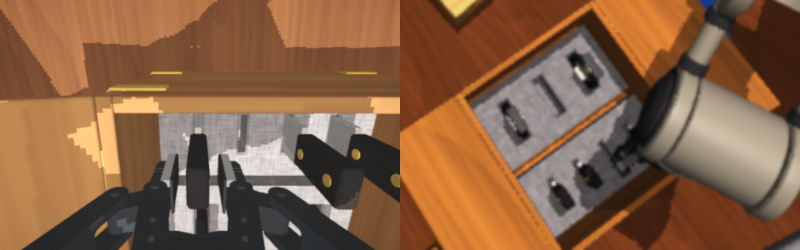

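The blade at (200,170) is centred between the pads. The left knuckle linkage rests lightly (7 N) on the open near flap, so I'll grip 4 mm higher.

```bash
python3 - <<'E'
from h import *
s=r.read_state(); p=np.array(s["eef_pos"]); o=best(p,BYAW)
r.move_straight([.4896,.3216,.149],o,.1); rep()
command_gripper(0,60); rep()
r.move_straight([.4896,.3216,.36],o,.2); rep()
print(seeblock(BLK,np.radians(5.2)))
E
```

```text
t 21.8 tcp [0.4899 0.3217 0.1495] F [0.4 0.7 0.5] grip 0.0277 0.0
t 22.1 tcp [0.4895 0.3216 0.149 ] F [-0.7  0.   2.9] grip 0.0129 58.6
t 23.3 tcp [0.4893 0.3214 0.3586] F [-0.4  0.1 -1.4] grip 0.0128 58.4
block [(array([ 0.49207489, -0.01345996]), array([210.6,  76.3]), 4.8976874351501465, np.float64(0.06998562242351186))]
blade tool y bias 0.0004969070323662129 312 [[0.0136, -0.0019, 0.0561], [0.0184, 0.0028, 0.1177]]
(array([ 0.49207489, -0.01345996]), np.float64(0.08548077147692631), array([0.67430239, 0.73845534, 0.        , 0.        ]), np.float64(0.0004969070323662129))
```

View pics/blk.png

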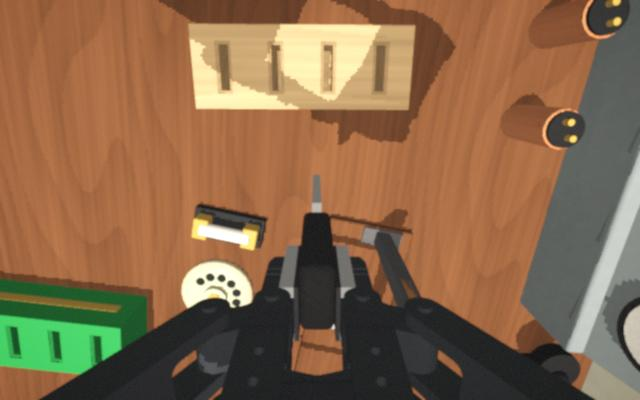

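The block (top centre at about (302,68)) has already been knocked to (0.492, -0.0135), yaw 4.9°. The held blade is visible, pointing straight down, with its tip at (317,180). Inserting now.

```bash
cat >> h.py <<'E'
def insert(c,yaw,by,slot,zhome,upz=.30):
    d=np.array([np.cos(yaw),np.sin(yaw)]); 
    t=c+slot*d; o=best([*t,upz],yaw); ty=Rn.from_quat(o).as_matrix()[:2,1]; t=t-by*ty
    r.move_straight([*t,upz-.05],o,.2)
    hit=r.move_straight([*t,zhome+.062],o,.15,max_force=10)      # tip just above the mouth
    if not hit: hit=r.move_straight([*t,zhome+.003],o,.06,max_force=12)
    s=rep()
    if hit: print("stopped",s["eef_pos"][2]-zhome); return False
    hit=r.move_straight([*t,zhome-.001],o,.03,max_force=8); rep()
    command_gripper(.030); r.move_straight([*t,zhome+.10],o,.2); rep(); return True
E
python3 - <<'E'
from h import *
c=np.array([.49207,-.01346]); print(insert(c,np.radians(4.9),.0005,-.075,.135))
E
```

```text
t 27.7 tcp [ 0.4171 -0.02    0.1383] F [ 0.2  0.1 -2.1] grip 0.0129 58.4
t 27.9 tcp [ 0.4176 -0.0201  0.135 ] F [ 0.  -0.3  6.2] grip 0.0133 59.4
t 28.9 tcp [ 0.4163 -0.0198  0.2341] F [-0.7  0.3 -0.8] grip 0.0298 0.0
True
```

```bash
python3 - <<'E'
from h import *
c=np.array([.492,-.0135])
for p,sl in(([.5768,.3181],-.025),([.6208,.3163],.025)):
    pick(p,.143,BYAW); c,y,o,by=seeblock(c,np.radians(4.9))
    if not insert(c,y,by,sl,.135): break
print(seeblock(c,np.radians(4.9),z=.30)); 
E
```

```text
t 32.0 tcp [0.5773 0.3184 0.1504] F [-0.3 -0.8  5. ] grip 0.0129 59.4
t 33.2 tcp [0.5765 0.318  0.3584] F [-0.7  0.1 -1.2] grip 0.0131 58.5
block [(array([ 0.49215137, -0.01358152]), array([210.8,  75.7]), 5.0011820793151855, np.float64(0.07004649244131567))]
blade tool y bias 0.000488382684359994 320 [[0.013, -0.0019, 0.0557], [0.0179, 0.0029, 0.1194]]
t 37.2 tcp [ 0.467  -0.0158  0.1383] F [ 0.4  0.3 -1.4] grip 0.0132 58.5
t 37.4 tcp [ 0.4677 -0.016   0.1363] F [-2.  -0.1  7.8] grip 0.0131 60.0
t 38.4 tcp [ 0.4662 -0.0157  0.2341] F [-0.6  0.3  0.3] grip 0.0302 0.0
t 41.4 tcp [0.6213 0.3165 0.1505] F [-0.9 -0.   4.8] grip 0.0135 59.4
t 42.6 tcp [0.6205 0.3162 0.3584] F [-0.1  0.4 -2.3] grip 0.0131 58.5
block [(array([ 0.49205859, -0.01376559]), array([210.8,  75.7]), 4.983997344970703, np.float64(0.07005295980398435))]
blade tool y bias 0.0004817487236110783 324 [[0.0128, -0.0018, 0.0557], [0.0177, 0.0029, 0.1197]]
t 46.7 tcp [ 0.5168 -0.0117  0.1384] F [ 0.3  0.6 -1.2] grip 0.0128 58.5
t 47.0 tcp [ 0.5174 -0.0118  0.1364] F [-2.9  1.5  7.1] grip 0.0132 59.8
t 47.9 tcp [ 0.516  -0.0116  0.2341] F [ 0.2 -0.3 -0.3] grip 0.03 0.0
block [(array([ 0.49203961, -0.01355972]), array([210.7,  76.3]), 4.983645915985107, np.float64(0.07002875601753938))]
blade tool y bias 0 0 
(array([ 0.49203961, -0.01355972]), np.float64(0.08698102998750883), array([0.67623335, 0.73668749, 0.        , 0.        ]), 0)
```

View pics/blk.png

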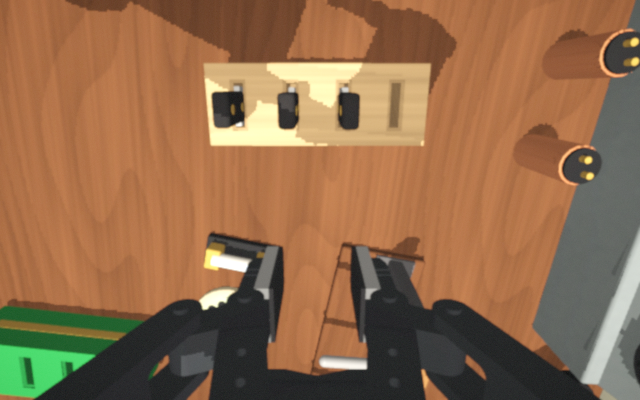

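All three blades stand in their slots at (228,108), (288,108) and (348,108), and the fourth slot is empty. Next the crimps: pick one, then view the peg.

```bash
cat >> h.py <<'E'
RY=np.radians(-6.2); RX=np.array([np.cos(RY),np.sin(RY)])
PEGS={1:np.array([.5160,-.2290]),2:np.array([.506,-.3137]),3:np.array([.4965,-.3981])}  # tips, xy
def seepeg(k,z=.36):
    tip=PEGS[k]; b=tip-.02*RX; o=best([*b,z],RY,r.read_state()["joint_positions"][5]); x=Rn.from_quat(o).as_matrix()[:2,0]
    r.reach([*(b-.06*x),z],o); r.hold(.3)
    im,d,P,K,Rc,c=grab("wrist","peg.png"); D=P[...,:2]-tip; a=D@RX; n=D@[-RX[1],RX[0]]
    m=(P[...,2]>.13)&(P[...,2]<.175)&(a>-.02)&(a<.07)&(abs(n)<.025)
    p=P[m]; print("peg pts",m.sum()); L=cv2.fitLine(p[:,:2].astype(np.float32),2,0,.001,.001).ravel(); L=L*[np.sign(L[0])]*2 if 0 else L
    u=L[:2]*np.sign(L[0]); t=(p[:,:2]-L[2:])@u; tp=L[2:]+u*np.percentile(t,1)
    top=lambda q:np.percentile(p[abs((p[:,:2]-tp)@u-q)<.006][:,2],90)
    print("tip",tp.round(4),"dir",np.degrees(np.arctan2(u[1],u[0])).round(1),"top z at 10,45",top(.01).round(4),top(.045).round(4),"len",np.ptp(t).round(3))
    return tp,u,top(.01),top(.045),o
E
python3 - <<'E'
from h import *
pick([.6124,.2041],.143,BYAW)
seepeg(3)
E
```

```text
t 51.5 tcp [0.6129 0.2042 0.1503] F [-0.4  0.3  5.1] grip 0.0129 59.5
t 52.7 tcp [0.6121 0.204  0.3584] F [ 0.4  0.5 -1.8] grip 0.013 58.5
peg pts 915
tip [ 0.4954 -0.4002] dir -6.2 top z at 10,45 0.162 0.1572 len 0.072
```

View pics/peg.png

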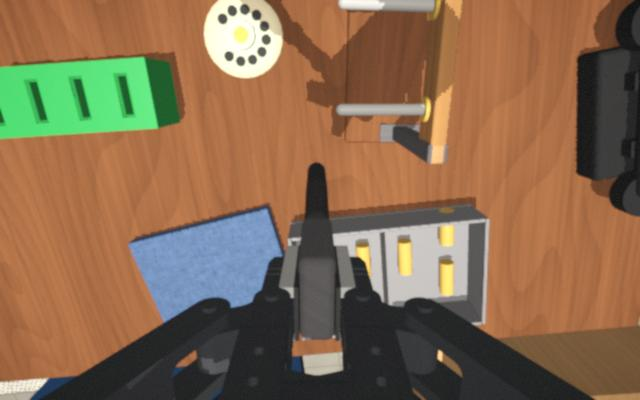

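The peg at (385,108) is clear and the held crimp points down, so I'll thread it from in front of the tip.

```bash
cat >> h.py <<'E'
OFF=.0403
def hang(tp,u,ztip,zin):
    yaw=np.arctan2(u[1],u[0]); f=tp-.035*u; g=tp+.045*u; zt=ztip+.013+OFF; o=best([*f,.34],yaw)
    r.move_straight([*f,.34],o,.2); r.move_straight([*f,zt],o,.15)
    if r.move_straight([*g,zt],o,.08,max_force=8): rep(); print("hit while threading"); return False
    rep(); print("bear",r.move_straight([*g,zin+OFF-.003],o,.03,max_force=5)); rep()
    command_gripper(.030); r.hold(.2); r.move_straight([*g,.34],o,.2); rep(); return True
E
python3 - <<'E'
from h import *
hang(np.array([.4954,-.4002]),RX,.162,.1572)
r.reach([.42,-.25,.40],best([.42,-.25,.40],RY)); 
im,d,P,K,Rc,c=grab("scene","s3.png"); cv2.imwrite("pics/s3c.png",cv2.resize(im[60:240,100:420,::-1],(640,360)))
E
```

```text
t 58.1 tcp [ 0.5398 -0.4051  0.2153] F [ 0.2  0.5 -1.7] grip 0.0128 58.5
bear True
t 58.6 tcp [ 0.5399 -0.405   0.1972] F [ 0.4 -0.8  4.4] grip 0.0129 59.5
t 60.0 tcp [ 0.5399 -0.4048  0.3385] F [-0.6  0.9 -0.8] grip 0.03 0.0
```

View pics/s3c.png

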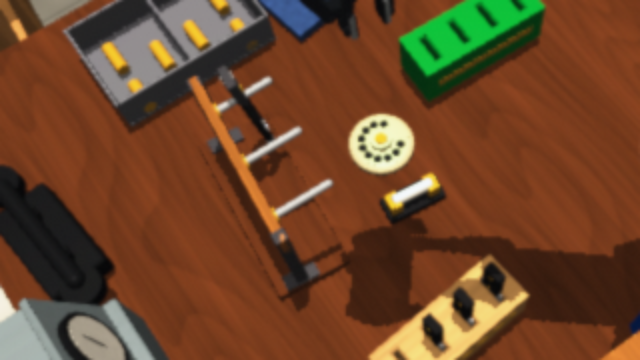

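The first crimp hangs on the far peg at (243,100). The second goes on peg 1.

```bash
python3 - <<'E'
from h import *
pick([.4887,.2090],.143,BYAW)
tp,u,zt,zi,o=seepeg(1)
if abs(zi-.157)<.004 and np.linalg.norm(tp-PEGS[1])<.006 and abs(np.arctan2(u[1],u[0])-RY)<.04: 
    hang(tp,RX,zt,zi)
    q=np.array([.36,-.1,.42]); r.reach(q,best(q,RY)); r.hold(.3)
    im,d,P,K,Rc,c=grab("scene"); im2,_,P2,*_=grab("side")
    a=cv2.resize(im[60:400,100:520,::-1],(420,340)); cv2.imwrite("pics/end.png",np.hstack([cv2.resize(im[70:270,130:380,::-1],(400,320)),cv2.resize(im2[40:320,170:400,::-1],(400,487))[:320]]))
    z=np.nan_to_num(P[...,2],nan=-1)
    for q in clusters(P,.125,.16,np.linalg.norm(np.nan_to_num(P[...,:2])-[.492,-.0135],axis=-1)<.13,8): print(q)
rep()
E
```

```text
t 64.3 tcp [0.4892 0.2092 0.15  ] F [-0.7 -0.1  6.1] grip 0.013 59.6
t 65.5 tcp [0.4883 0.2089 0.3586] F [-0.5  0.4 -2.5] grip 0.0131 58.4
peg pts 869
tip [ 0.5147 -0.2312] dir -6.5 top z at 10,45 0.162 0.1573 len 0.072
t 70.2 tcp [ 0.5592 -0.236   0.2153] F [ 0.2 -0.5 -2.6] grip 0.0135 58.4
bear True
t 70.8 tcp [ 0.5593 -0.236   0.1969] F [0.5 0.5 3.5] grip 0.0133 59.5
t 72.2 tcp [ 0.5591 -0.2358  0.3387] F [ 0.1 -0.6 -0.6] grip 0.0299 0.0
(array([ 0.42014117, -0.01891945]), array([27.7, 13. ]), 94.2729811668396, np.float64(0.1381807294271763))
(array([ 0.47010983, -0.01544279]), array([28.1, 13.6]), 95.960129737854, np.float64(0.1381022110303035))
(array([ 0.51935272, -0.01155558]), array([27.6, 14.2]), 95.14920854568481, np.float64(0.13847252154345246))
t 73.6 tcp [ 0.3603 -0.1002  0.4197] F [-0.1 -0.2  0.8] grip 0.0304 0.0
```

View pics/end.png

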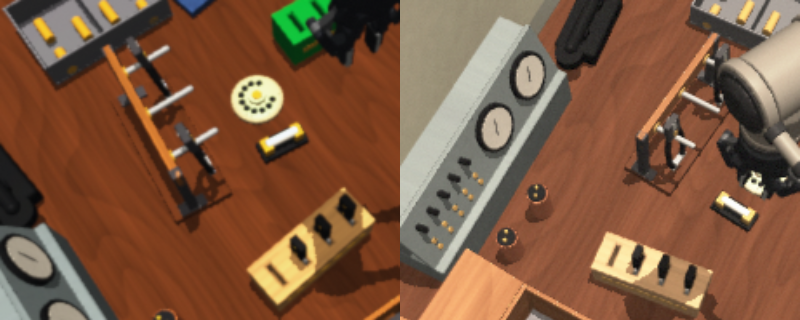

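Both crimps hang on their pegs at (150,70) and (195,150). All three blades stand at the same height (about 0.138–0.140 m, fully home), and the bystanders appear untouched. Handing in.

```bash
python3 -c "
from h import *
print(r.finish_job())"
```

```text
the job is handed in; nothing more can be done
None
```

The job is handed in: both flaps lie open, the three blades in the box stand fully home in their own slots in the oak block, and the two crimp tools hang on their own pegs on the rail.

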